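Sort out the laundry drip trays

TASK

The three laundry containers are standing on each other's drip trays: put each on the tray of its own shape (square bottle on the square tray, round jar on the round tray, flat flask on the long tray), upright in the middle, the bottle squared up with its tray and the flask lying along the length of its tray. They drip, so use the empty six-sided tray to park one meanwhile, never the bare top; keep them upright, set them down rather than dropping them, let go, and leave the dosing cup and the scrubbing brush where they are.

Things in the scene. Friction and masses are not known exactly. Their poses are not given: they have to be found in the camera images.
- bottle_square: Square bottle: white plastic body 56 x 56 mm, 105 mm tall, with a round grey cap 30 mm wide and 20 mm tall in the middle of its top (125 mm in all), about 0.4 kg, closed. Origin: centre of its underside; z up, x and y square to its flat sides. Starts on the long tray.
- jar_round: Round jar: white, 62 mm across and 90 mm tall, its flat white lid (top 16 mm, a thin grey line beneath it) as wide as the jar, about 0.35 kg. Origin: centre of its underside, z up. Starts on the square tray.
- flask_flat: Flat flask: white plastic body 90 mm long (its x) by 44 mm wide (its y), 105 mm tall, with a round grey cap 30 mm wide and 20 mm tall on its top, 22 mm from the middle towards +x (125 mm in all), about 0.4 kg. Origin: centre of its underside, z up. Starts on the round tray.
- tray_square: Square drip tray, grey plastic, stuck to the top, 112 x 112 mm outside; floor 6 mm above the top, rim 3 mm wide and 12 mm high all round. Origin: centre of its underside on the top; x and y along its sides, z up. Home of the square bottle.
- tray_round: Round drip tray, grey plastic, stuck down, 126 mm across outside; floor 6 mm above the top, rim 3 mm wide, 12 mm high. Origin: centre of its underside, z up. Home of the round jar.
- tray_long: Long (rectangular) drip tray, grey plastic, stuck down, 150 mm (its x) by 96 mm (its y) outside; floor 6 mm above the top, rim 3 mm wide, 12 mm high. Origin: centre of its underside, z up. Home of the flat flask.
- tray_hex: Spare six-sided drip tray, grey plastic, stuck down, 122 mm across its flats; floor 6 mm above the top, rim 3 mm wide, 12 mm high. Origin: centre of its underside, z up. Empty at the start.
- dosing_cup: Open white dosing cup, 52 mm across and 45 mm tall, standing loose among the trays. Origin: centre of its underside, z up. To be left alone.
- scrub_brush: Scrubbing brush with a wooden back, 120 mm long (its x), 52 mm wide and 30 mm high, lying loose on its bristles among the trays. Origin: centre of its underside, z up. To be left alone.
Mind the look-alikes: they are no part of the job. What is shaped like the tray_round but blue is not meant.

How it is judged:
By the outcome, as a careful person would: the job done as asked, in the order asked, and still so for the second after the job is handed in, with the robot touching nothing.
It also fails if it takes over 99 s, if anything falls off the work surface, if the arm or the gripper's body presses on something with over 40 N, if the wrist force passes 120 N, or if a joint passes its speed limit or range.

ROBOT

A 7-joint arm with a two-finger parallel gripper is mounted at the origin on the work surface. World frame = base frame: x ahead of the robot, y to its left, z up, the work surface at z = 0. Lengths are in m, angles in rad, forces in N, time in s.
With the tool pointing down it reaches from about 0.425 to 0.875 m from the base axis. Payload 4.7 kg.
Tool frame: the origin (TCP) lies midway between the tips of the shut fingers; the grasp point (between the pads) lies 19 mm behind it; x points along the fingers, z is the direction in which the jaws open and shut, and the axes are right-handed (so a half turn about x gives the same grasp; the last joint's range is limited). The gripper opens to 87 mm and grips with 3 to 60 N. Pads are 19 mm wide; open, the fingers measure 117 mm over their backs; the gripper's body (75 mm by 190 mm) begins 51 mm behind the grasp point.
Start: joints at [1.304, 0.321, -0.07, 1.45, 0.023, 1.371, -0.057], TCP at [0.18, -0.625, 0.223] pointing down, gripper open.
Joint ranges: [-2.86, 2.86], [-0.3, 2.09], [-1.38, 1.24], [0.06, 2.45], [-1.56, 4.7], [0.09, 2.05], [-2.69, 2.69]. Speed limits (rad/s): [2.57, 2.57, 3.14, 3.14, 3.14, 3.14, 3.14].

INTERFACE

Orientations are given as a rotation vector (axis times angle).
In Python, from bench import ctrl gives the robot as it stands.
- The arm moves only by the shell command python3 -m pendant 'ROWS' [OPENING] [FORCE]. ROWS is JSON, a list of rows, each an object with "travel": the shift along the tool's x, y, z in m, a list of three; "twist": the turn about the tool's x in rad. In form: [{"travel": [x, y, z], "twist": twist}, ...]. A call has 1 to 10 rows; each row is the pose to reach, as a shift and turn from the pose measured when the call began, along the tool's axes at that moment; what a row does not reach only later rows make up. A row lasts 1/8 s, in which the tool goes at most 62.5 mm and 10.7 degrees, less where a joint would pass 70% of its speed; a pose out of reach is approached as far as the arm can. A call with a gripper value outside its range is refused whole. OPENING is the opening, from -1 (shut) to 1 (fully open), so that 0 is half open, set as the call begins (- or left out, the last holds). The fingers move at their own pace and stop on an object; FORCE is the grip in N (left out, the last holds). Time passes only in rows, so rows that repeat a pose let the fingers close. It gives the time, the measured TCP pose, the force and the opening at its end, in the units of the state.
- ctrl.get_state(): the state, without advancing time (a new reading comes with each control period).
- ctrl.get_image(name): name is "scene" or "top"; returns the picture (384x512x3 uint8, red, green, blue); there is no depth.
- ctrl.camera_model(name): a dict with "K" (3x3 intrinsics, pixels), "rvec" (rotation vector, rad) and "tvec" (3), from world to camera coordinates, as OpenCV has them. Camera axes: x right, y down, z forward; pixel columns grow to the right and rows downward; lengths in m; the calibration is good to about 2 mm. A picture is of the moment at which its call begins. camera_model takes no time and is no camera call.
- ctrl.close_job(): hands the job in, once; it reports no verdict.
The state is a dict: "time": time; "joint_positions": joint angles; "qd": joint speeds; "joint_torque": joint torques, N m; "position": TCP position; "tool_rot": TCP orientation; "ft_force": force on the tool from outside, world axes, zero at the start; "torque": the same for the moment, N m; "grip_width": opening from 0.0 (shut) to 1.0 (fully open).
Only numpy, scipy, OpenCV 4.12 (cv2) and the standard library are available. Lean on these libraries where they do the work, as an engineer would, in place of code of your own. Each camera call takes 0.05 s, during which the arm holds its last target.

## Working session

There is one attempt and no reset: what is moved stays moved. The work goes in short steps, Python scripts to look and compute and a shell command to move; the robot and the scene stay as the last step left them, time stands still between calls to the robot, and variables do not carry over. Pictures are saved under pics/ and viewed, and the job is handed in when it is done.

```bash
ls; mkdir -p pics; python3 - <<'E'
from bench import ctrl
import cv2
for n in("top","scene"):
    im=ctrl.get_image(n); cv2.imwrite(f"pics/{n}0.png",im[:,:,::-1])
    m=ctrl.camera_model(n); print(n,m)
s=ctrl.get_state(); print(s)
E
```

```text
pics
top {'K': array([[454.71005667,   0.        , 252.88961245],
       [  0.        , 454.71005667, 187.09115663],
       [  0.        ,   0.        ,   1.        ]]), 'rvec': array([ 2.14132411, -2.19468976,  0.12700661]), 'tvec': array([0.01855386, 0.44728566, 1.39116189])}
scene {'K': array([[476.81303388,   0.        , 249.22231651],
       [  0.        , 476.81303388, 188.96407131],
       [  0.        ,   0.        ,   1.        ]]), 'rvec': array([ 2.20404158,  1.07922064, -0.41915771]), 'tvec': array([-0.27832565, -0.2485395 ,  1.47988938])}
{'time': 0.1, 'joint_positions': array([ 1.30409244,  0.3217154 , -0.07007669,  1.45157316,  0.02258345,
        1.37082053, -0.05689541]), 'qd': array([ 0.00165072, -0.00196854, -0.00035283, -0.0039041 , -0.00019888,
        0.00037032,  0.00075375]), 'joint_torque': array([ 1.46314469e-04, -4.92571628e+01, -4.05673608e-01, -3.13397312e+01,
       -6.41508261e-02,  3.94930376e-02,  6.23473488e-05]), 'position': array([ 0.17994473, -0.62406218,  0.22158245]), 'tool_rot': array([ 1.00089837,  1.330527  , -0.99927974]), 'ft_force': array([ 0.09408665, -0.64355643, -0.60059644]), 'torque': array([ 0.00561746, -0.06058001, -0.04971856]), 'grip_width': 1.0015287045278904}
```

View pics/top0.png

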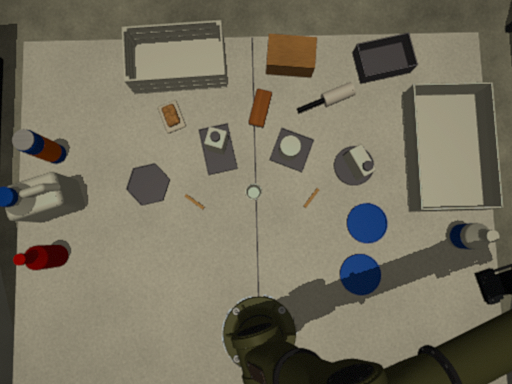

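View pics/scene0.png

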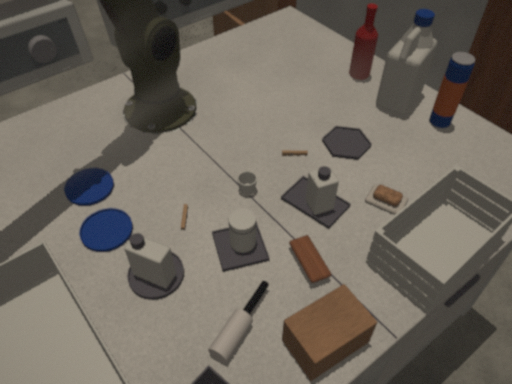

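```bash
python3 - <<'E'
import cv2
a=cv2.imread("pics/top0.png")[95:215,110:400]
cv2.imwrite("pics/crop_top.png",cv2.resize(a,None,fx=2.75,fy=2.75,interpolation=cv2.INTER_CUBIC))
b=cv2.imread("pics/scene0.png")[120:320,60:400]
cv2.imwrite("pics/crop_scene.png",cv2.resize(b,None,fx=2.3,fy=2.3,interpolation=cv2.INTER_CUBIC))
E
```

```text
(no output)
```

View pics/crop_top.png

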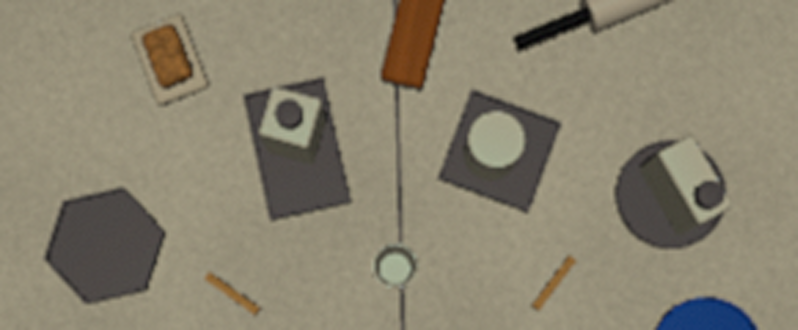

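View pics/crop_scene.png

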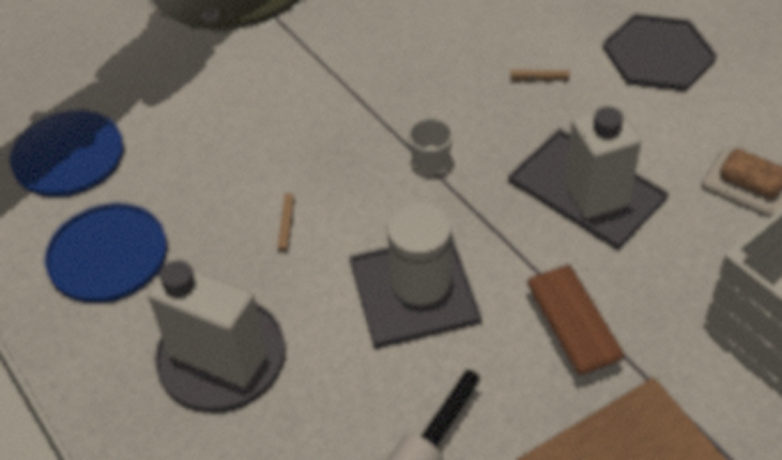

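```bash
cat > h.py <<'E'
import cv2, numpy as np
from bench import ctrl
def cam(n):
    m=ctrl.camera_model(n); R=cv2.Rodrigues(np.array(m["rvec"]))[0]; return np.array(m["K"]),R,np.array(m["tvec"]).ravel()
def ray(n,px,z):
    K,R,t=cam(n); px=np.atleast_2d(np.array(px,float))
    d=(np.linalg.inv(K)@np.c_[px,np.ones(len(px))].T).T@R; c=-R.T@t
    return (c+d*((z-c[2])/d[:,2])[:,None])
def proj(n,P):
    K,R,t=cam(n); q=(np.atleast_2d(P)@R.T+t)@K.T; return q[:,:2]/q[:,2:]
E
python3 - <<'E'
from h import *
for n,rois in (("top",dict(hex=(120,155,180,212),long=(195,118,242,180),sq=(265,122,318,178),rnd=(328,140,380,190))),("scene",dict(hex=(315,120,378,165),long=(278,170,356,230),sq=(208,220,272,272),rnd=(122,228,190,300)))):
    im=cv2.imread(f"pics/{n}0.png"); hsv=cv2.cvtColor(im,cv2.COLOR_BGR2HSV)
    for k,(x0,y0,x1,y1) in rois.items():
        r=im[y0:y1,x0:x1].astype(int); g=r.max(2)
        sat=r.max(2)-r.min(2)
        m=((g<92)).astype(np.uint8)
        cs,_=cv2.findContours(m,cv2.RETR_EXTERNAL,cv2.CHAIN_APPROX_NONE)
        c=max(cs,key=cv2.contourArea)
        h=cv2.convexHull(c)
        W=ray(n,c.reshape(-1,2)+[x0,y0],0.010)[:,:2].astype(np.float32)*1000
        rc=cv2.minAreaRect(W); 
        out=ray(n,h.reshape(-1,2)+[x0,y0],0.010)[:,:2].astype(np.float32)*1000
        print(n,k,cv2.contourArea(c),"rect",np.round(rc[0],1),np.round(rc[1],1),round(rc[2],1),"circ",np.round(cv2.minEnclosingCircle(out)[0],1),round(cv2.minEnclosingCircle(out)[1],1),"p",[int(v) for v in (g[0,0],g[(y1-y0)//2,6])])
        M=cv2.moments(out.reshape(-1,1,2)); print("   hullcent",round(M['m10']/M['m00'],1),round(M['m01']/M['m00'],1),"A",M['m00'])
        cv2.drawContours(im,[c+[x0,y0]],-1,(0,0,255),1)
    cv2.imwrite(f"pics/seg_{n}.png",im)
K,R,t=cam("top"); print(-R.T@t); K,R,t=cam("scene"); print(-R.T@t)
E
python3 -c "
import cv2
a=cv2.imread('pics/seg_top.png')[100:215,110:390];b=cv2.imread('pics/seg_scene.png')[115:305,110:390]
cv2.imwrite('pics/seg.png',cv2.resize(cv2.vconcat([a,b]),None,fx=1.9,fy=1.9,interpolation=0))"
```

```text
top hex 1224.5 rect [467.7 336.9] [120.6 134.9] 11.7 circ [467.4 338.4] 68.9 p [151, 150]
   hullcent 467.5 337.6 A 12523.779167263303
top long 901.0 rect [575.1 116.5] [149.1  94.1] 11.3 circ [574.5 116.3] 85.3 p [155, 157]
   hullcent 574.9 116.5 A 13866.967157738982
top sq 1121.0 rect [ 566.7 -117.7] [110.  111.5] 68.0 circ [ 566.7 -118.1] 75.3 p [132, 159]
   hullcent 566.7 -117.7 A 12089.418471372803
top rnd 710.5 rect [ 504. -301.] [122.5  98.9] 30.9 circ [ 510.3 -312.8] 62.8 p [150, 65]
   hullcent 506.8 -305.4 A 10067.69577092817
scene hex 1113.0 rect [469.6 337.2] [136.  131.1] 40.9 circ [470.  336.8] 72.9 p [143, 141]
   hullcent 469.6 337.5 A 13732.64728243323
scene long 1813.5 rect [574.3 132.2] [151.5 135.1] 11.4 circ [578.1 115.1] 88.7 p [146, 51]
   hullcent 575.2 124.6 A 17851.171055160055
scene sq 1740.0 rect [ 568.4 -116.8] [111.3 120.5] 67.9 circ [ 571.3 -118.5] 77.5 p [150, 142]
   hullcent 569.8 -117.8 A 12917.08006492583
scene rnd 1956.0 rect [ 511.8 -319.5] [139.9 124.7] 52.1 circ [ 498.5 -317.2] 81.2 p [100, 140]
   hullcent 509.5 -314.3 A 13624.139032312436
[0.292404   0.01947186 1.43173352]
[ 1.10125235 -0.49465817  0.93373774]
```

View pics/seg.png

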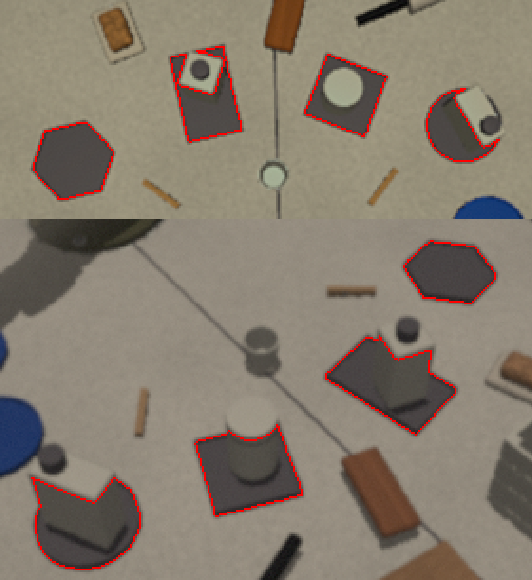

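```bash
python3 - <<'E'
from h import *
from scipy.optimize import least_squares
im=cv2.imread("pics/top0.png")
# round tray arc
x0,y0,x1,y1=328,140,380,190
g=im[y0:y1,x0:x1].max(2); cs,_=cv2.findContours((g<92).astype(np.uint8),cv2.RETR_EXTERNAL,cv2.CHAIN_APPROX_NONE)
c=max(cs,key=cv2.contourArea).reshape(-1,2)+[x0,y0]
W=ray("top",c,0.006)[:,:2]*1000
ok=(c[:,0]<346)|((c[:,1]>172)&(c[:,0]<366)); r=least_squares(lambda p:np.hypot(W[ok,0]-p[0],W[ok,1]-p[1])-62.5,[510,-313],loss='soft_l1'); print("round",r.x,ok.sum(),abs(r.fun).mean())
for k,(x0,y0,x1,y1),z in (("bottle",(198,118,236,160),.111),("jar",(272,128,308,166),.096),("flask",(345,142,380,178),.111)):
    r=im[y0:y1,x0:x1]; g=r.max(2); hsv=r
    thr=110 if k!="flask" else 110
    m=(g>thr).astype(np.uint8)
    cs,_=cv2.findContours(m,cv2.RETR_EXTERNAL,cv2.CHAIN_APPROX_NONE)
    for c in cs:
        if cv2.contourArea(c)>100:
            W=ray("top",c.reshape(-1,2)+[x0,y0],z)[:,:2].astype(np.float32)*1000; print(k,cv2.contourArea(c),cv2.boundingRect(c),[np.round(v,1) for v in cv2.minAreaRect(W)], [np.round(v,1) for v in cv2.minEnclosingCircle(W)])
    for row in g[::1]: print(' '.join('%3d'%v for v in row)) if k!="jar" else None
E
```

```text
round [ 512.98807544 -314.0632836 ] 64 2.8508540228303536
bottle 760.5 (0, 0, 38, 42) [array([585.6, 112.5]), array([109.9, 123.4]), np.float64(88.8)] [array([586.1, 112.6]), np.float64(82.1)]
154 152 152 152 153 152 151 151 152 152 154 152 151 149 152 153 151 151 149 147 147 149 155 153 151 151 150 151 151 152 153 152 150 149 150 148 149 150
153 153 153 154 151 150 150 149 151 154 154 151 152 151 150 152 153 153 151 148 149 152 156 153 150 150 149 147 149 152 153 153 153 153 152 151 149 148
152 153 155 154 153 152 152 153 155 153 154 152 152 150 151 153 153 152 150 150 154 156 155 154 152 153 150 149 152 152 153 156 155 155 156 155 152 148
149 152 154 157 155 153 153 152 151 154 153 153 151 152 151 152 152 151 148 150 153 155 156 154 152 149 152 152 154 153 154 155 155 155 152 152 150 149
150 152 153 156 155 151 153 151 148 151 153 150 149 149 149 153 155 153 151 149 152 155 155 154 154 152 152 145 140 137 148 154 152 150 150 148 148 146
150 151 151 151 150 151 153 150 149 150 152 150 150 151 152 153 153 153 154 153 154 157 149 141 140 133 128 109  95 100 133 153 152 150 147 150 149
[... 10088 characters left out ...]

 75  76  74  76  76  76  74  70  72  69  71  71  71  71  70  68  73 117 154 167 169 169 166 155 140 102  68  90 132 145 146 147 146 149 153
 76  74  75  77  75  76  75  73  71  69  69  70  71  70  71  71  66  86 134 163 165 160 139 113  84  54  65 120 146 146 145 145 146 149 149
 75  75  75  77  75  76  75  75  67  67  71  71  72  72  70  69  66  69 106 140 140 122  93  71  60  57  96 140 153 149 146 146 148 149 150
 75  76  75  77  76  76  76  75  67  66  70  69  70  70  71  70  72  70  76  94  87  76  73  66  55  78 125 148 152 150 148 149 149 149 148
 75  76  75  76  75  76  76  75  73  72  71  69  69  71  72  72  71  75  73  74  73  73  70  64  72 113 144 149 150 151 149 150 149 150 151
```

```bash
python3 - <<'E'
from h import *
im=cv2.imread("pics/top0.png")
for k,(x0,y0,x1,y1),z in (("bottle",(204,125,228,150),.111),("flask",(348,143,376,178),.111)):
    g=im[y0:y1,x0:x1].max(2); up=cv2.resize(g,None,fx=8,fy=8,interpolation=cv2.INTER_LINEAR)
    for t in (158,161):
        n,lab,st,ce=cv2.connectedComponentsWithStats((up>t).astype(np.uint8)); i=1+st[1:,4].argmax()
        ys,xs=np.nonzero(lab==i)
        px=np.c_[(xs+.5)/8-.5+x0,(ys+.5)/8-.5+y0]; W=ray("top",px,z)[:,:2].astype(np.float32)*1000
        print(k,t,st[i],[np.round(v,1) for v in cv2.minAreaRect(W)])
    # cap
    n,lab,st,ce=cv2.connectedComponentsWithStats((g<110).astype(np.uint8))
    print([(np.round(c+[x0,y0],1),s[4]) for c,s in zip(ce,st)])
print("bottlecap",ray("top",[[214.8,136]],.131)*1000,"flaskcap",ray("top",[[367.5,166]],.131)*1000)
for k,px,z in (("bcap",(322.5,173.5),.131),("fcap",(138,241),.131),("jar",(242,219),.096)):print(k,ray("scene",[px],z)*1000)
import math
E
python3 - <<'E'
import cv2
b=cv2.imread("pics/scene0.png")
o=[cv2.resize(b[y:y+90,x:x+80],None,fx=6,fy=6,interpolation=cv2.INTER_CUBIC) for x,y in ((115,215),)]+[cv2.resize(b[155:245,275:355],None,fx=6,fy=6,interpolation=cv2.INTER_CUBIC)]
cv2.imwrite("pics/z.png",cv2.resize(cv2.hconcat(o),(800,450)))
E
```

```text
bottle 158 [  11   25  162  156 8891] [array([589.7, 116.4]), array([49.2, 49.9]), np.float64(72.4)]
bottle 161 [  11   26  161  154 8001] [array([589.8, 116.3]), array([48.8, 49.3]), np.float64(72.2)]
[(array([214.5, 136.5]), np.int32(281)), (array([219.2, 139. ]), np.int32(197)), (array([205.2, 132.4]), np.int32(37)), (array([214.7, 136.3]), np.int32(85))]
flask 158 [   24    22   150   192 12513] [array([ 520. , -312.4]), array([64.2, 36.9]), np.float64(27.5)]
flask 161 [   25    25   148   187 11801] [array([ 520.2, -312.2]), array([63. , 36.2]), np.float64(27.4)]
[(array([363.9, 155.8]), np.int32(565)), (array([354.2, 166.8]), np.int32(295)), (array([368. , 163.2]), np.int32(120))]
bottlecap [[588.24016836 115.62586488 131.        ]] flaskcap [[ 489.25762479 -325.03293078  131.        ]]
bcap [[595.48908637 107.70909285 131.        ]]
fcap [[ 501.81969875 -325.70673382  131.        ]]
jar [[ 565.31280692 -105.27241256   96.        ]]
```

View pics/z.png

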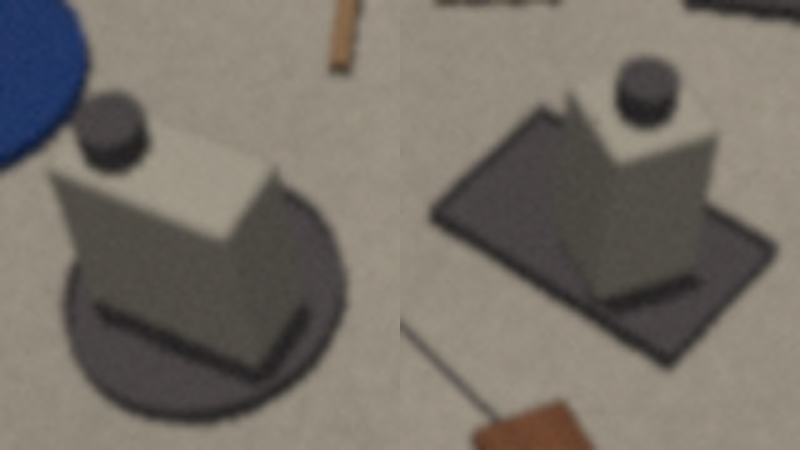

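```bash
python3 - <<'E'
from h import *
def L(pts,o):
    p=ray("top",np.array(pts)+o,.111)[:,:2]*1000
    return cv2.fitLine(p.astype(np.float32),cv2.DIST_L2,0,.01,.01).ravel()
def X(a,b):
    s=np.linalg.solve(np.c_[a[:2],-b[:2]],b[2:]-a[2:]); return a[2:]+s[0]*a[:2]
def quad(ls):
    c=[X(ls[i],ls[(i+1)%4]) for i in range(4)]; print("corners",np.round(c,1).tolist(),"centre",np.mean(c,0).round(1),"len",[np.linalg.norm(c[i]-c[(i+1)%4]).round(1) for i in range(4)],"ang",[np.degrees(np.arctan2(*(l[1::-1]))).round(1) for l in ls])
quad([L([(9.2,13),(8,17),(7.1,20),(6.6,22)],[198,118]),L([(8.1,26),(11.6,27),(14.8,28),(18.3,29)],[198,118]),L([(27.1,17),(26.2,20),(25.1,24),(24.2,27)],[198,118]),L([(14,9),(18.3,10),(22,11),(26,12)],[198,118])])
quad([L([(6,12),(9.5,18),(13,24),(17,31)],[345,142]),L([(26.5,30),(24.6,31),(22.8,32),(21,33)],[345,142]),L([(20.6,9),(23.6,14),(25.4,17)],[345,142]),L([(11,4),(9.7,5),(7,6.3),(6.1,7)],[345,142])])
s=ctrl.get_state(); R=cv2.Rodrigues(s["tool_rot"])[0]; print(R.round(3), s["position"])
E
```

```text
corners [[571.7999877929688, 150.5], [554.9000244140625, 98.80000305175781], [608.2999877929688, 82.5999984741211], [623.0999755859375, 135.0]] centre [589.5 116.7] len [np.float32(54.3), np.float32(55.8), np.float32(54.4), np.float32(53.6)] ang [np.float32(-16.8), np.float32(71.9), np.float32(-16.8), np.float32(74.3)]
corners [[462.3999938964844, -318.0], [482.0, -356.3999938964844], [560.9000244140625, -314.5], [540.5999755859375, -277.70001220703125]] centre [ 511.5 -316.6] len [np.float32(43.1), np.float32(89.3), np.float32(42.0), np.float32(87.9)] ang [np.float32(27.3), np.float32(-62.9), np.float32(28.0), np.float32(-61.1)]
[[-0.001  0.961  0.277]
 [ 0.002  0.277 -0.961]
 [-1.    -0.    -0.002]] [ 0.17994473 -0.62406218  0.22158245]
```

```bash
cat >> h.py <<'E'
def go(x,y,z,jaw):
    s=ctrl.get_state(); R=cv2.Rodrigues(np.array(s["tool_rot"]))[0]; p=s["position"]
    cur=np.degrees(np.arctan2(R[1,2],R[0,2])); tw=-np.radians((jaw-cur+90)%180-90)
    print("t %.2f pos %s jaw %.2f tilt %s F %s grip %.3f"%(s["time"],np.round(p,4),cur,R[2].round(3),np.round(s["ft_force"],1),s["grip_width"]))
    print("travel",np.round(R.T@(np.array([x,y,z])-p),4),"twist %.3f"%tw)
E
python3 -c "
from h import *
go(.5635,-.106,.2,-17)"
```

```text
t 0.10 pos [ 0.1799 -0.6241  0.2216] jaw -73.91 tilt [-1.    -0.    -0.002] F [ 0.1 -0.6 -0.6] grip 1.002
travel [ 0.0222  0.5121 -0.3914] twist -0.993
```

Candidates for the jar in the top image are the white round lid on the square tray (290,146), the open dosing cup (254,192) and the white-capped spray bottle (465,236). Candidates for the bottle and flask are the square body (217,137), the flat body (359,160) and the big white jug (40,195). Candidates for the round tray are the grey disc (354,166) and the blue discs (367,222) and (360,273). I choose the jar at (290,146), the bottle at (217,137), the flask at (359,160) and the grey disc at (354,166). The close crop confirms all of these.

Plan: jar→hex, bottle→square, flask→long, jar→round.

```bash
python3 -m pendant '[{"travel":[0.005,0.03,-0.02],"twist":-0.08},{"travel":[0.01,0.08,-0.06],"twist":-0.2},{"travel":[0.01,0.128,-0.098],"twist":-0.35},{"travel":[0.01,0.176,-0.136],"twist":-0.5},{"travel":[0.01,0.224,-0.174],"twist":-0.6},{"travel":[0.015,0.272,-0.21],"twist":-0.7},{"travel":[0.02,0.32,-0.248],"twist":-0.8},{"travel":[0.02,0.368,-0.286],"twist":-0.9},{"travel":[0.022,0.416,-0.32],"twist":-0.96},{"travel":[0.022,0.46,-0.35],"twist":-0.993}]' 1
python3 -c "
from h import *
go(.5635,-.106,.2,-17)"
```

```text
time: 1.35
position: [0.5256, -0.1582, 0.1999]
tool_rot: [0.233, 1.559, -0.23]
ft_force: [1.0, -1.2, 0.3]
grip_width: 1.001
t 1.35 pos [ 0.5256 -0.1582  0.1999] jaw -16.90 tilt [-1.     0.001 -0.001] F [ 1.  -1.2  0.3] grip 1.001
travel [-0.0001  0.061   0.0211] twist 0.002
```

```bash
python3 -m pendant '[{"travel":[0,0.03,0.01],"twist":0},{"travel":[0,0.055,0.019],"twist":0},{"travel":[0,0.061,0.021],"twist":0},{"travel":[0.03,0.061,0.021],"twist":0},{"travel":[0.065,0.061,0.021],"twist":0},{"travel":[0.1,0.061,0.021],"twist":0},{"travel":[0.13,0.061,0.021],"twist":0},{"travel":[0.15,0.061,0.021],"twist":0},{"travel":[0.154,0.061,0.021],"twist":0},{"travel":[0.154,0.061,0.021],"twist":0}]' 
python3 -c "
from h import *
go(.5635,-.106,.046,-17)
im=ctrl.get_image('scene'); cv2.imwrite('pics/a1.png',cv2.resize(im[100:320,100:420,::-1],None,fx=2.4,fy=2.4))
im=ctrl.get_image('top'); cv2.imwrite('pics/a2.png',cv2.resize(im[80:220,100:400,::-1],None,fx=2.4,fy=2.4))"
```

```text
time: 2.6
position: [0.5637, -0.1061, 0.0465]
tool_rot: [0.233, 1.559, -0.231]
ft_force: [0.1, 0.1, 0.4]
grip_width: 0.999
t 2.60 pos [ 0.5637 -0.1061  0.0465] jaw -16.92 tilt [-1.     0.001 -0.   ] F [0.1 0.1 0.4] grip 0.999
travel [ 0.0005  0.     -0.0002] twist 0.001
```

View pics/a1.png

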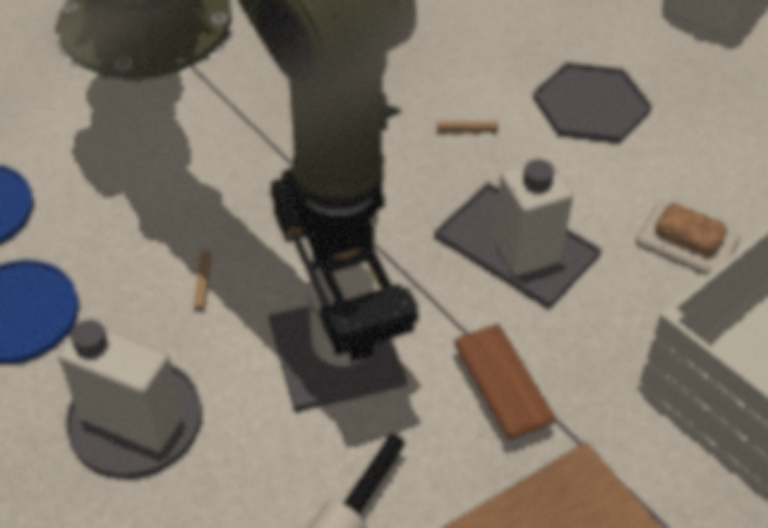

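The scene crop shows the open fingers straddling the jar at about (350,320), with nothing else touched. Next I grip and lift gently.

```bash
python3 -m pendant '[{"travel":[0,0,0],"twist":0},{"travel":[0,0,0],"twist":0},{"travel":[0,0,0],"twist":0},{"travel":[0,0,0],"twist":0},{"travel":[0,0,0],"twist":0}]' -1 25
python3 -c "
from h import *
go(.5635,-.106,.046,-17)"
```

```text
time: 3.32
position: [0.5635, -0.1057, 0.0473]
tool_rot: [0.232, 1.559, -0.231]
ft_force: [-4.2, 1.1, 5.5]
grip_width: 0.71
t 3.33 pos [ 0.5635 -0.1057  0.0473] jaw -16.90 tilt [-1.     0.001 -0.001] F [-4.2  1.1  5.5] grip 0.710
travel [ 0.0013 -0.0003  0.    ] twist 0.002
```

```bash
python3 -m pendant '[{"travel":[-0.01,0,0],"twist":0},{"travel":[-0.03,0,0],"twist":0},{"travel":[-0.06,0,0],"twist":0},{"travel":[-0.09,0,0],"twist":0},{"travel":[-0.12,0,0],"twist":0},{"travel":[-0.145,0,0],"twist":0},{"travel":[-0.16,0,0],"twist":0},{"travel":[-0.165,0,0],"twist":0}]' 
python3 -c "
from h import *
go(.468,.3373,.21,-17)"
```

```text
time: 4.32
position: [0.5641, -0.106, 0.2135]
tool_rot: [0.232, 1.557, -0.231]
ft_force: [-0.2, -0.3, -3.4]
grip_width: 0.705
t 4.33 pos [ 0.5641 -0.106   0.2135] jaw -16.90 tilt [-1.     0.001  0.001] F [-0.2 -0.3 -3.4] grip 0.705
travel [ 0.0036  0.3962 -0.2208] twist 0.002
```

```bash
python3 -m pendant '[{"travel":[0,0.02,-0.011],"twist":0},{"travel":[0,0.06,-0.033],"twist":0},{"travel":[0,0.11,-0.061],"twist":0},{"travel":[0,0.16,-0.089],"twist":0},{"travel":[0,0.21,-0.117],"twist":0},{"travel":[0,0.26,-0.145],"twist":0},{"travel":[0,0.31,-0.173],"twist":0},{"travel":[0,0.355,-0.198],"twist":0},{"travel":[0,0.385,-0.215],"twist":0},{"travel":[0,0.396,-0.221],"twist":0}]' 
python3 -c "
from h import *
go(.468,.3373,.0475,-17)"
```

```text
time: 5.58
position: [0.4646, 0.3405, 0.2128]
tool_rot: [0.228, 1.56, -0.226]
ft_force: [-0.5, -0.9, -2.2]
grip_width: 0.707
t 5.58 pos [0.4646 0.3405 0.2128] jaw -16.56 tilt [-1.     0.001 -0.001] F [-0.5 -0.9 -2.2] grip 0.707
travel [ 0.1653 -0.0022  0.0044] twist 0.008
```

```bash
python3 -m pendant '[{"travel":[0.02,-0.001,0.003],"twist":0},{"travel":[0.055,-0.002,0.004],"twist":0},{"travel":[0.095,-0.002,0.004],"twist":0},{"travel":[0.13,-0.002,0.004],"twist":0},{"travel":[0.15,-0.002,0.004],"twist":0},{"travel":[0.157,-0.002,0.004],"twist":0},{"travel":[0.161,-0.002,0.004],"twist":0},{"travel":[0.164,-0.002,0.004],"twist":0},{"travel":[0.164,-0.002,0.004],"twist":0}]' 
python3 -c "
from h import *
go(.468,.3373,.0475,-17)"
```

```text
time: 6.7
position: [0.4681, 0.3379, 0.0494]
tool_rot: [0.228, 1.559, -0.226]
ft_force: [0.0, 0.2, -3.2]
grip_width: 0.71
t 6.70 pos [0.4681 0.3379 0.0494] jaw -16.56 tilt [-1.     0.002 -0.   ] F [ 0.   0.2 -3.2] grip 0.710
travel [ 0.0019 -0.0006  0.0001] twist 0.008
```

```bash
python3 -m pendant '[{"travel":[0.001,0,0],"twist":0},{"travel":[0.002,0,0],"twist":0},{"travel":[0.0025,0,0],"twist":0},{"travel":[0.0025,0,0],"twist":0}]' 
```

```text
time: 7.2
position: [0.4682, 0.338, 0.0473]
tool_rot: [0.228, 1.559, -0.226]
ft_force: [-1.1, -1.5, 0.5]
grip_width: 0.705
```

Contact (Fz has risen to 0.5 N), so I release and retract.

```bash
python3 -m pendant '[{"travel":[0,0,0],"twist":0},{"travel":[0,0,0],"twist":0},{"travel":[0,0,0],"twist":0},{"travel":[0,0,0],"twist":0},{"travel":[-0.02,0,0],"twist":0},{"travel":[-0.05,0,0],"twist":0},{"travel":[-0.09,0,0],"twist":0},{"travel":[-0.13,0,0],"twist":0},{"travel":[-0.155,0,0],"twist":0},{"travel":[-0.165,0,0],"twist":0}]' 1
python3 -c "
from h import *
go(.5895,.1166,.215,-17)"
```

```text
time: 8.45
position: [0.4687, 0.3387, 0.2152]
tool_rot: [0.23, 1.556, -0.224]
ft_force: [-0.1, 0.2, -0.1]
grip_width: 1.003
t 8.45 pos [0.4687 0.3387 0.2152] jaw -16.55 tilt [-1.     0.004  0.003] F [-0.1  0.2 -0.1] grip 1.003
travel [-1.000e-04 -1.785e-01  1.790e-01] twist 0.008
```

```bash
python3 -m pendant '[{"travel":[0,-0.025,0.025],"twist":0.005},{"travel":[0,-0.06,0.06],"twist":0.008},{"travel":[0,-0.1,0.1],"twist":0.008},{"travel":[0,-0.135,0.135],"twist":0.008},{"travel":[0,-0.165,0.165],"twist":0.008},{"travel":[0,-0.1785,0.179],"twist":0.008},{"travel":[0,-0.1785,0.179],"twist":0.008}]' 
python3 -c "
from h import *
go(.5895,.1166,.073,-17)
im=ctrl.get_image('top'); cv2.imwrite('pics/b2.png',cv2.resize(im[80:220,100:400,::-1],None,fx=2.4,fy=2.4))"
```

```text
time: 9.32
position: [0.5895, 0.116, 0.2145]
tool_rot: [0.238, 1.556, -0.231]
ft_force: [-0.8, -0.1, 0.6]
grip_width: 1.002
t 9.32 pos [0.5895 0.116  0.2145] jaw -17.11 tilt [-1.     0.004  0.001] F [-0.8 -0.1  0.6] grip 1.002
travel [ 0.1415 -0.     -0.0004] twist -0.002
```

View pics/b2.png

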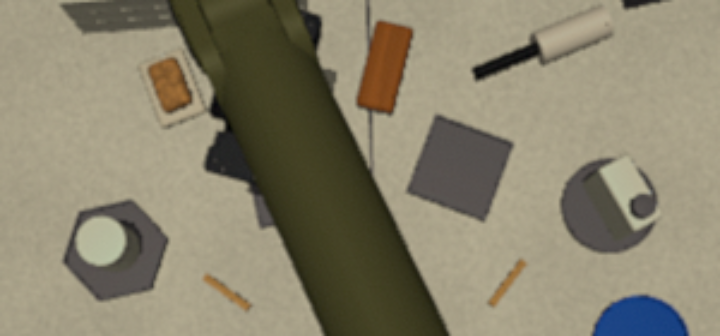

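The jar stands on the hex tray at crop (100,241), and the square tray is free. Next I descend on the bottle.

```bash
python3 -m pendant '[{"travel":[0.02,0,0],"twist":0},{"travel":[0.05,0,0],"twist":0},{"travel":[0.085,0,0],"twist":0},{"travel":[0.115,0,0],"twist":0},{"travel":[0.135,0,0],"twist":0},{"travel":[0.1415,0,0],"twist":0},{"travel":[0.1415,0,0],"twist":0}]' && python3 -m pendant '[{"travel":[0,0,0],"twist":0},{"travel":[0,0,0],"twist":0},{"travel":[0,0,0],"twist":0},{"travel":[0,0,0],"twist":0},{"travel":[0,0,0],"twist":0},{"travel":[0,0,0],"twist":0}]' -1 25
python3 -c "
from h import *
go(.5895,.1166,.073,-17)
im=ctrl.get_image('scene'); cv2.imwrite('pics/b3.png',cv2.resize(im[100:320,100:420,::-1],None,fx=2.4,fy=2.4))"
```

```text
time: 10.25
position: [0.5891, 0.1193, 0.0734]
tool_rot: [0.236, 1.556, -0.227]
ft_force: [0.1, -0.1, 0.8]
grip_width: 0.998
time: 11.0
position: [0.5894, 0.1193, 0.0736]
tool_rot: [0.236, 1.556, -0.227]
ft_force: [0.2, -0.3, 1.2]
grip_width: 0.638
t 11.00 pos [0.5894 0.1193 0.0736] jaw -16.91 tilt [-1.     0.006  0.002] F [ 0.2 -0.3  1.2] grip 0.638
travel [ 0.0006 -0.0025  0.0009] twist 0.002
```

View pics/b3.png

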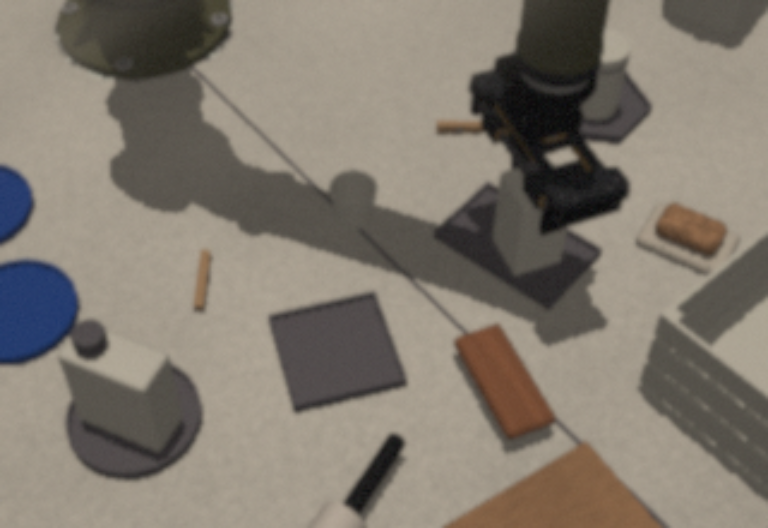

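```bash
python3 -m pendant '[{"travel":[-0.01,0,0],"twist":0},{"travel":[-0.03,0,0],"twist":0},{"travel":[-0.06,0,0],"twist":0},{"travel":[-0.09,0,0],"twist":0},{"travel":[-0.115,0,0],"twist":0},{"travel":[-0.125,0,0],"twist":0}]' 
python3 -c "
from h import *
go(.5685,-.1155,.195,-22)"
```

```text
time: 11.8
position: [0.5898, 0.1192, 0.2013]
tool_rot: [0.236, 1.552, -0.226]
ft_force: [0.1, -0.9, -3.2]
grip_width: 0.639
t 11.80 pos [0.5898 0.1192 0.2013] jaw -16.90 tilt [-1.     0.007  0.005] F [ 0.1 -0.9 -3.2] grip 0.639
travel [ 0.0049 -0.2308  0.0478] twist 0.089
```

```bash
python3 -m pendant '[{"travel":[0,-0.02,0.004],"twist":0.01},{"travel":[0,-0.055,0.011],"twist":0.03},{"travel":[0,-0.1,0.021],"twist":0.05},{"travel":[0,-0.145,0.03],"twist":0.07},{"travel":[0,-0.185,0.038],"twist":0.085},{"travel":[0,-0.215,0.044],"twist":0.089},{"travel":[0,-0.228,0.047],"twist":0.089},{"travel":[0,-0.231,0.048],"twist":0.089},{"travel":[0,-0.231,0.048],"twist":0.089}]' 
python3 -c "
from h import *
go(.5685,-.1155,.0745,-22)"
```

```text
time: 12.92
position: [0.5686, -0.1144, 0.1997]
tool_rot: [0.305, 1.545, -0.294]
ft_force: [0.5, 0.3, -3.0]
grip_width: 0.642
t 12.93 pos [ 0.5686 -0.1144  0.1997] jaw -21.90 tilt [-1.     0.008  0.004] F [ 0.5  0.3 -3. ] grip 0.642
travel [ 0.1252 -0.0021 -0.0002] twist 0.002
```

```bash
python3 -m pendant '[{"travel":[0.02,0,0],"twist":0},{"travel":[0.05,-0.001,0],"twist":0},{"travel":[0.08,-0.002,0],"twist":0},{"travel":[0.105,-0.002,0],"twist":0},{"travel":[0.117,-0.002,0],"twist":0},{"travel":[0.121,-0.002,0],"twist":0},{"travel":[0.123,-0.002,0],"twist":0},{"travel":[0.123,-0.002,0],"twist":0}]' 
python3 -c "
from h import *
go(.5685,-.1155,.0735,-22)
im=ctrl.get_image('scene'); cv2.imwrite('pics/b4.png',cv2.resize(im[100:320,100:420,::-1],None,fx=2.4,fy=2.4))"
```

```text
time: 13.92
position: [0.5693, -0.1155, 0.0775]
tool_rot: [0.305, 1.543, -0.294]
ft_force: [-0.7, 0.3, -3.3]
grip_width: 0.644
t 13.93 pos [ 0.5693 -0.1155  0.0775] jaw -21.90 tilt [-1.     0.008  0.005] F [-0.7  0.3 -3.3] grip 0.644
travel [ 0.004  -0.0004 -0.0007] twist 0.002
```

View pics/b4.png

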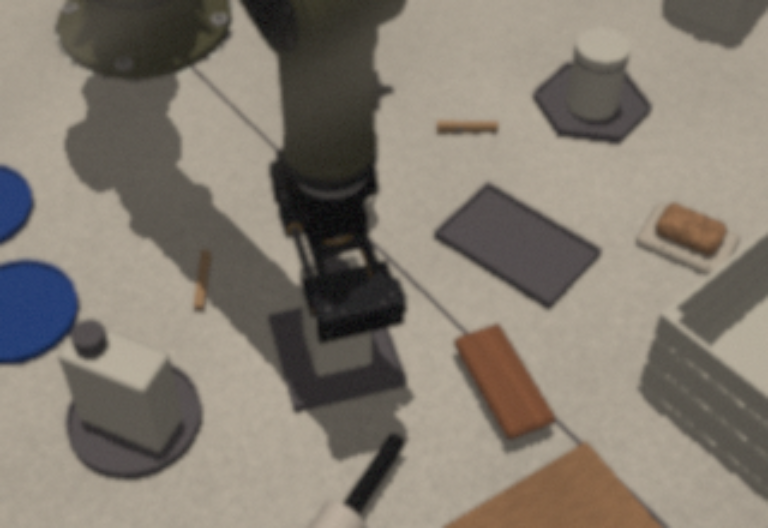

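The bottle is centred and square over its tray at about (345,340). I lower it the last 3–4 mm.

```bash
python3 -m pendant '[{"travel":[0.001,0,-0.0005],"twist":0},{"travel":[0.002,0,-0.0007],"twist":0},{"travel":[0.003,0,-0.0007],"twist":0},{"travel":[0.0035,0,-0.0007],"twist":0},{"travel":[0.0035,0,-0.0007],"twist":0}]'
```

```text
time: 14.6
position: [0.5686, -0.1153, 0.074]
tool_rot: [0.305, 1.543, -0.294]
ft_force: [1.0, 0.0, -3.2]
grip_width: 0.64
```

```bash
python3 -m pendant '[{"travel":[0.0005,0,0],"twist":0},{"travel":[0.001,0,0],"twist":0},{"travel":[0.001,0,0],"twist":0}]'
```

```text
time: 14.98
position: [0.5688, -0.1151, 0.0737]
tool_rot: [0.305, 1.543, -0.294]
ft_force: [-2.2, 0.8, 5.0]
grip_width: 0.641
```

```bash
python3 -m pendant '[{"travel":[0,0,0],"twist":0},{"travel":[0,0,0],"twist":0},{"travel":[0,0,0],"twist":0},{"travel":[0,0,0],"twist":0},{"travel":[-0.02,0,0],"twist":0},{"travel":[-0.05,0,0],"twist":0},{"travel":[-0.09,0,0],"twist":0},{"travel":[-0.12,0,0],"twist":0},{"travel":[-0.138,0,0],"twist":0},{"travel":[-0.142,0,0],"twist":0}]' 1
python3 -c "
from h import *
go(.5115,-.3166,.215,-62.5)"
```

```text
time: 16.23
position: [0.5683, -0.116, 0.2172]
tool_rot: [0.305, 1.541, -0.294]
ft_force: [-0.2, 0.9, 0.2]
grip_width: 0.994
t 16.23 pos [ 0.5683 -0.116   0.2172] jaw -21.90 tilt [-1.     0.008  0.008] F [-0.2  0.9  0.2] grip 0.994
travel [ 0.0007 -0.2073  0.0222] twist 0.709
```

```bash
python3 -m pendant '[{"travel":[0,-0.025,0.002],"twist":0.1},{"travel":[0,-0.06,0.006],"twist":0.25},{"travel":[0,-0.1,0.01],"twist":0.4},{"travel":[0,-0.14,0.015],"twist":0.53},{"travel":[0,-0.175,0.019],"twist":0.64},{"travel":[0,-0.2,0.021],"twist":0.7},{"travel":[0,-0.207,0.022],"twist":0.709},{"travel":[0,-0.207,0.022],"twist":0.709}]' 
python3 -c "
from h import *
go(.5115,-.3166,.073,-62.4)
im=ctrl.get_image('top'); cv2.imwrite('pics/c0.png',im[:,:,::-1]);cv2.imwrite('pics/c1.png',cv2.resize(im[80:220,100:400,::-1],None,fx=2.4,fy=2.4))"
```

```text
time: 17.23
position: [0.5118, -0.3153, 0.2153]
tool_rot: [0.856, 1.394, -0.839]
ft_force: [-0.0, 0.5, -0.8]
grip_width: 1.0
t 17.23 pos [ 0.5118 -0.3153  0.2153] jaw -62.43 tilt [-1.     0.012 -0.001] F [-0.   0.5 -0.8] grip 1.000
travel [ 0.1423 -0.0025  0.0011] twist -0.000
```

View pics/c1.png

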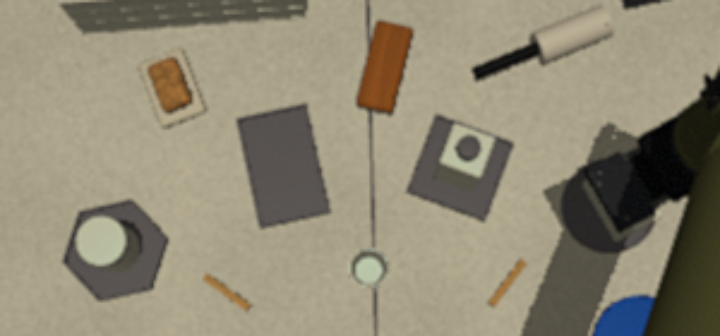

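```bash
python3 - <<'E'
from h import *
im=cv2.imread("pics/c0.png")
def comp(box,f,z,name):
    x0,y0,x1,y1=box; g=im[y0:y1,x0:x1].max(2); up=cv2.resize(g,None,fx=8,fy=8,interpolation=cv2.INTER_LINEAR)
    n,lab,st,ce=cv2.connectedComponentsWithStats(f(up).astype(np.uint8)); i=1+st[1:,4].argmax()
    c=max(cv2.findContours((lab==i).astype(np.uint8),cv2.RETR_EXTERNAL,cv2.CHAIN_APPROX_NONE)[0],key=cv2.contourArea).reshape(-1,2)
    W=(ray("top",(c+.5)/8-.5+[x0,y0],z)[:,:2]*1000).astype(np.float32)
    r=cv2.minAreaRect(W); print(name,[np.round(v,1) for v in r],"circ",[np.round(v,1) for v in cv2.minEnclosingCircle(W)])
comp((195,118,242,180),lambda u:u<112,.006,"long")
comp((265,122,318,178),lambda u:u<112,.006,"sq")
comp((120,155,180,212),lambda u:u<112,.006,"hex")
comp((278,126,312,160),lambda u:u>118,.111,"bottle")
comp((130,168,156,194),lambda u:u>118,.096,"jar")
E
```

```text
long [array([575.5, 116.2]), array([151.8,  95.9]), np.float64(11.2)] circ [array([575.8, 116. ]), np.float64(87.7)]
sq [array([ 567.5, -118. ]), array([111.5, 113.7]), np.float64(67.8)] circ [array([ 567.2, -117.8]), np.float64(77.1)]
hex [array([468.2, 338.5]), array([122.7, 139.5]), np.float64(11.7)] circ [array([468.1, 338.5]), np.float64(70.3)]
bottle [array([ 576.6, -118.7]), array([100.8,  84.3]), np.float64(88.7)] circ [array([ 590.6, -119.1]), np.float64(57.7)]
jar [array([469.3, 337.1]), array([62.7, 62.3]), np.float64(39.7)] circ [array([469.3, 337.2]), np.float64(31.9)]
```

```bash
cat >> h.py <<'E'
def top_in_tray(im,tc,half,ang,z,name,thr=118,circ=False):
    """bright patch (object top at height z) inside tray outline, top view"""
    a=np.radians(ang); u=np.array([np.cos(a),np.sin(a)]); v=np.array([-u[1],u[0]])
    q=[np.r_[np.array(tc)+sx*half[0]*u+sy*half[1]*v,.010] for sx,sy in((1,1),(1,-1),(-1,-1),(-1,1))]
    P=proj("top",np.array(q)); x0,y0=np.floor(P.min(0)).astype(int)-2; x1,y1=np.ceil(P.max(0)).astype(int)+3
    up=cv2.resize(im[y0:y1,x0:x1].max(2),None,fx=8,fy=8,interpolation=cv2.INTER_LINEAR)
    M=np.zeros_like(up); cv2.fillConvexPoly(M,((P-[x0,y0]+.5)*8-.5).astype(np.int32),1)
    n,lab,st,ce=cv2.connectedComponentsWithStats(((up>thr)&(M>0)).astype(np.uint8)); i=1+st[1:,4].argmax()
    c=max(cv2.findContours((lab==i).astype(np.uint8),cv2.RETR_EXTERNAL,cv2.CHAIN_APPROX_NONE)[0],key=cv2.contourArea).reshape(-1,2)
    W=(ray("top",(c+.5)/8-.5+[x0,y0],z)[:,:2]*1000).astype(np.float32)
    print(name,[np.round(k,1) for k in cv2.minAreaRect(W)],"circ",[np.round(k,1) for k in cv2.minEnclosingCircle(W)])
E
python3 - <<'E'
from h import *
im=cv2.imread("pics/c0.png")
top_in_tray(im,(.5675,-.118),(.054,.054),-22,.111,"bottle")
top_in_tray(im,(.5675,-.118),(.054,.054),-22,.111,"bottle",140)
E
```

```text
bottle [array([ 568.6, -117.2]), array([56.6, 56.1]), np.float64(67.9)] circ [array([ 569.4, -117.7]), np.float64(37.8)]
bottle [array([ 569.1, -117.6]), array([54.2, 55. ]), np.float64(67.8)] circ [array([ 569.1, -117.6]), np.float64(36.3)]
```

```bash
python3 -m pendant '[{"travel":[0.02,-0.001,0.001],"twist":0},{"travel":[0.05,-0.002,0.001],"twist":0},{"travel":[0.085,-0.0025,0.001],"twist":0},{"travel":[0.115,-0.0025,0.001],"twist":0},{"travel":[0.135,-0.0025,0.001],"twist":0},{"travel":[0.142,-0.0025,0.001],"twist":0},{"travel":[0.142,-0.0025,0.001],"twist":0}]'
python3 -c "
from h import *
go(.5115,-.3166,.073,-62.4)
im=ctrl.get_image('scene'); cv2.imwrite('pics/c2.png',cv2.resize(im[180:330,80:280,::-1],None,fx=3.8,fy=3.8))"
```

```text
time: 18.15
position: [0.5121, -0.3155, 0.0736]
tool_rot: [0.855, 1.394, -0.837]
ft_force: [0.3, 0.1, 0.2]
grip_width: 0.997
t 18.15 pos [ 0.5121 -0.3155  0.0736] jaw -62.33 tilt [-1.     0.012 -0.001] F [0.3 0.1 0.2] grip 0.997
travel [ 0.0005 -0.0011  0.0007] twist 0.001
```

View pics/c2.png

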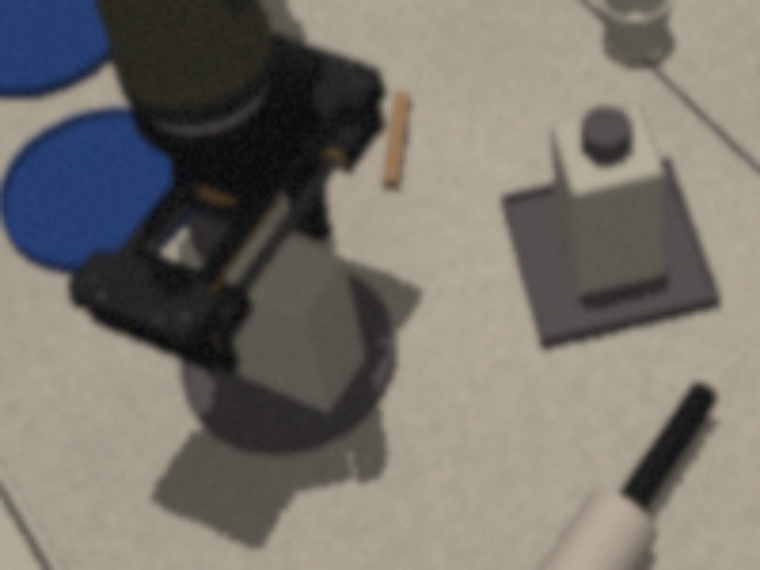

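The fingers straddle the flask's 44 mm width at about (250,290), and the bottle stands centred on its tray. Next I grip and lift.

```bash
python3 -m pendant '[{"travel":[0,0,0],"twist":0},{"travel":[0,0,0],"twist":0},{"travel":[0,0,0],"twist":0},{"travel":[0,0,0],"twist":0},{"travel":[0,0,0],"twist":0},{"travel":[0,0,0],"twist":0}]' -1 25 && python3 -m pendant '[{"travel":[-0.01,0,0],"twist":0},{"travel":[-0.03,0,0],"twist":0},{"travel":[-0.06,0,0],"twist":0},{"travel":[-0.09,0,0],"twist":0},{"travel":[-0.12,0,0],"twist":0},{"travel":[-0.14,0,0],"twist":0},{"travel":[-0.146,0,0],"twist":0}]' 
python3 -c "
from h import *
go(.5755,.1162,.218,-78.8)"
```

```text
time: 18.95
position: [0.5125, -0.3158, 0.0743]
tool_rot: [0.855, 1.392, -0.837]
ft_force: [0.1, 0.7, -0.0]
grip_width: 0.505
time: 19.82
position: [0.5115, -0.3169, 0.2221]
tool_rot: [0.854, 1.39, -0.837]
ft_force: [0.6, -0.5, -4.8]
grip_width: 0.5
t 19.82 pos [ 0.5115 -0.3169  0.2221] jaw -62.34 tilt [-1.     0.014  0.003] F [ 0.6 -0.5 -4.8] grip 0.500
travel [ 0.0067  0.2576 -0.3539] twist 0.287
```

```bash
python3 -m pendant '[{"travel":[-0.004,0.014,-0.02],"twist":0},{"travel":[-0.008,0.04,-0.055],"twist":0},{"travel":[-0.006,0.072,-0.098],"twist":0.03},{"travel":[-0.006,0.104,-0.143],"twist":0.08},{"travel":[-0.006,0.137,-0.188],"twist":0.13},{"travel":[-0.006,0.17,-0.233],"twist":0.18},{"travel":[-0.004,0.203,-0.278],"twist":0.23},{"travel":[0,0.232,-0.318],"twist":0.27},{"travel":[0.005,0.251,-0.345],"twist":0.287},{"travel":[0.006,0.259,-0.354],"twist":0.287}]' 
python3 -c "
from h import *
go(.5767,.1165,.0765,-78.8)"
```

```text
time: 21.08
position: [0.5747, 0.1211, 0.2176]
tool_rot: [1.068, 1.293, -1.05]
ft_force: [-0.1, -0.6, -4.8]
grip_width: 0.503
t 21.07 pos [0.5747 0.1211 0.2176] jaw -78.45 tilt [-1.     0.012 -0.003] F [-0.1 -0.6 -4.8] grip 0.503
travel [ 0.1411 -0.0006  0.0053] twist 0.006
```

```bash
python3 -m pendant '[{"travel":[0.02,0,0.003],"twist":0.006},{"travel":[0.055,0,0.005],"twist":0.006},{"travel":[0.09,0,0.005],"twist":0.006},{"travel":[0.118,-0.0005,0.005],"twist":0.006},{"travel":[0.133,-0.0005,0.005],"twist":0.006},{"travel":[0.139,-0.0005,0.005],"twist":0.006},{"travel":[0.14,-0.0005,0.005],"twist":0.006}]'
python3 -c "
from h import *
go(.5767,.1165,.0745,-78.8)
im=ctrl.get_image('scene'); cv2.imwrite('pics/d2.png',cv2.resize(im[110:260,220:420,::-1],None,fx=3.8,fy=3.8))"
```

```text
time: 21.95
position: [0.5771, 0.1165, 0.0778]
tool_rot: [1.073, 1.289, -1.054]
ft_force: [-0.6, -0.6, -4.2]
grip_width: 0.508
t 21.95 pos [0.5771 0.1165 0.0778] jaw -78.83 tilt [-1.     0.012 -0.003] F [-0.6 -0.6 -4.2] grip 0.508
travel [ 0.0033 -0.0005 -0.0001] twist -0.000
```

View pics/d2.png

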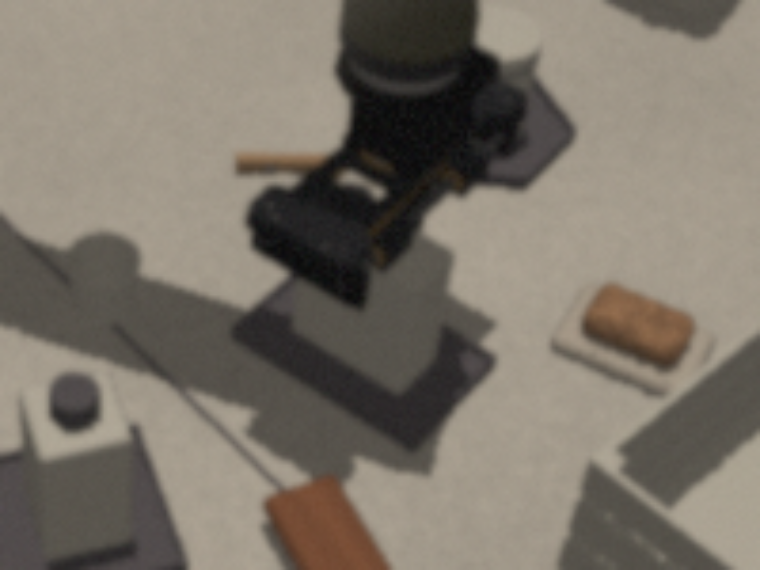

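```bash
python3 -m pendant '[{"travel":[0.001,-0.0005,0],"twist":0},{"travel":[0.002,-0.0005,0],"twist":0},{"travel":[0.003,-0.0005,0],"twist":0},{"travel":[0.0035,-0.0005,0],"twist":0},{"travel":[0.0035,-0.0005,0],"twist":0}]'
```

```text
time: 22.62
position: [0.5769, 0.1167, 0.0746]
tool_rot: [1.073, 1.289, -1.053]
ft_force: [0.8, -0.6, -5.4]
grip_width: 0.508
```

```bash
python3 -m pendant '[{"travel":[0.0005,0,0],"twist":0},{"travel":[0.001,0,0],"twist":0},{"travel":[0.001,0,0],"twist":0}]'
```

```text
time: 23.0
position: [0.577, 0.1168, 0.0743]
tool_rot: [1.073, 1.289, -1.053]
ft_force: [-2.4, -0.1, 2.5]
grip_width: 0.509
```

Touchdown. I release and rise.

```bash
python3 -m pendant '[{"travel":[0,0,0],"twist":0},{"travel":[0,0,0],"twist":0},{"travel":[0,0,0],"twist":0},{"travel":[0,0,0],"twist":0},{"travel":[-0.02,0.0003,0],"twist":0},{"travel":[-0.05,0.0006,0],"twist":0},{"travel":[-0.09,0.001,0],"twist":0},{"travel":[-0.12,0.0015,0],"twist":0},{"travel":[-0.138,0.0017,0],"twist":0},{"travel":[-0.142,0.0017,0],"twist":0}]' 1
python3 -c "
from h import *
go(.4693,.3371,.21,-45)"
```

```text
time: 24.25
position: [0.5775, 0.1166, 0.2179]
tool_rot: [1.074, 1.287, -1.052]
ft_force: [0.4, 0.2, -0.3]
grip_width: 0.999
t 24.25 pos [0.5775 0.1166 0.2179] jaw -78.80 tilt [-1.     0.015 -0.002] F [ 0.4  0.2 -0.3] grip 0.999
travel [ 0.0075 -0.0635 -0.2373] twist -0.590
```

```bash
python3 -m pendant '[{"travel":[0,-0.008,-0.03],"twist":-0.08},{"travel":[0,-0.02,-0.075],"twist":-0.2},{"travel":[0,-0.033,-0.122],"twist":-0.34},{"travel":[0,-0.046,-0.17],"twist":-0.47},{"travel":[0.003,-0.057,-0.212],"twist":-0.56},{"travel":[0.006,-0.063,-0.234],"twist":-0.59},{"travel":[0.007,-0.0635,-0.237],"twist":-0.59},{"travel":[0.007,-0.0635,-0.237],"twist":-0.59}]'
python3 -c "
from h import *
go(.4693,.3371,.047,-45)
im=ctrl.get_image('top'); cv2.imwrite('pics/e0.png',im[:,:,::-1]);cv2.imwrite('pics/e1.png',cv2.resize(im[80:220,100:400,::-1],None,fx=2.4,fy=2.4))"
```

```text
time: 25.25
position: [0.4702, 0.3353, 0.2099]
tool_rot: [0.622, 1.47, -0.608]
ft_force: [-0.4, -1.3, -0.1]
grip_width: 0.997
t 25.25 pos [0.4702 0.3353 0.2099] jaw -45.14 tilt [-1.     0.013  0.007] F [-0.4 -1.3 -0.1] grip 0.997
travel [ 0.1628 -0.0014 -0.0031] twist -0.002
```

View pics/e1.png

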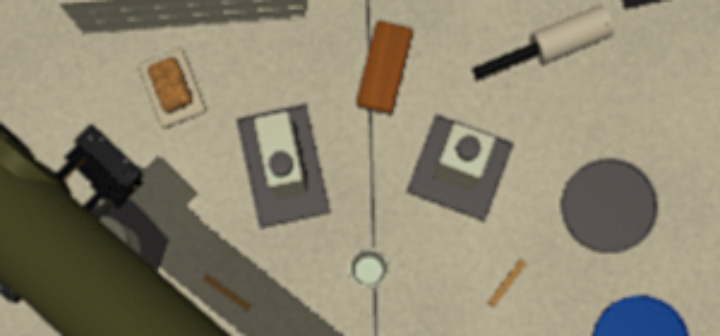

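The flask lies along the long tray at (278,155), the bottle is on the square tray at (465,150), and the round tray at (609,205) is now fully visible, so I measure it.

```bash
python3 - <<'E'
from h import *
im=cv2.imread("pics/e0.png")
top_in_tray(im,(.5675,-.118),(.054,.054),-22,.111,"bottle",140)
top_in_tray(im,(.5755,.1162),(.072,.045),11.2,.111,"flask",118)
top_in_tray(im,(.5755,.1162),(.072,.045),11.2,.111,"flask",140)
x0,y0,x1,y1=325,138,382,195
up=cv2.resize(im[y0:y1,x0:x1].max(2),None,fx=8,fy=8); c=max(cv2.findContours((up<112).astype(np.uint8),cv2.RETR_EXTERNAL,cv2.CHAIN_APPROX_NONE)[0],key=cv2.contourArea).reshape(-1,2)
W=(ray("top",(c+.5)/8-.5+[x0,y0],.006)[:,:2]*1000).astype(np.float32)
print("round",cv2.minEnclosingCircle(W),cv2.minAreaRect(W))
E
```

```text
bottle [array([ 569. , -117.4]), array([54.6, 55.2]), np.float64(67.9)] circ [array([ 569.3, -117.6]), np.float64(36.7)]
flask [array([575.6, 116. ]), array([90.9, 45.2]), np.float64(10.8)] circ [array([575.5, 115.5]), np.float64(48.2)]
flask [array([575.5, 115.9]), array([88.4, 42.8]), np.float64(11.1)] circ [array([575.5, 115.4]), np.float64(47.1)]
round ((511.56988525390625, -313.45989990234375), 64.16880798339844) ((511.20062255859375, -313.5539855957031), (123.61638641357422, 127.91259002685547), 42.992088317871094)
```

```bash
python3 -m pendant '[{"travel":[0.02,-0.001,-0.002],"twist":0},{"travel":[0.055,-0.0014,-0.003],"twist":0},{"travel":[0.095,-0.0014,-0.003],"twist":0},{"travel":[0.13,-0.0014,-0.003],"twist":0},{"travel":[0.155,-0.0014,-0.003],"twist":0},{"travel":[0.1628,-0.0014,-0.003],"twist":0},{"travel":[0.1628,-0.0014,-0.003],"twist":0}]' && python3 -m pendant '[{"travel":[0,0,0],"twist":0},{"travel":[0,0,0],"twist":0},{"travel":[0,0,0],"twist":0},{"travel":[0,0,0],"twist":0},{"travel":[0,0,0],"twist":0}]' -1 25
python3 -c "
from h import *
go(.4693,.3371,.047,-45)"
```

```text
time: 26.18
position: [0.4698, 0.336, 0.0467]
tool_rot: [0.623, 1.47, -0.61]
ft_force: [-0.1, 0.2, 1.4]
grip_width: 1.002
time: 26.8
position: [0.4696, 0.3369, 0.0474]
tool_rot: [0.624, 1.47, -0.608]
ft_force: [-1.9, 0.6, 4.8]
grip_width: 0.705
t 26.80 pos [0.4696 0.3369 0.0474] jaw -45.22 tilt [-1.     0.013  0.006] F [-1.9  0.6  4.8] grip 0.705
travel [ 0.0003 -0.0001 -0.0004] twist -0.004
```

```bash
python3 -m pendant '[{"travel":[-0.01,0,0],"twist":0},{"travel":[-0.03,0,0],"twist":0},{"travel":[-0.06,0,0],"twist":0},{"travel":[-0.09,0,0],"twist":0},{"travel":[-0.12,0,0],"twist":0},{"travel":[-0.15,0,0],"twist":0},{"travel":[-0.17,0,0],"twist":0},{"travel":[-0.175,0,0],"twist":0}]' 
python3 -c "
from h import *
go(.5115,-.3135,.22,-45)"
```

```text
time: 27.8
position: [0.4677, 0.3364, 0.2239]
tool_rot: [0.625, 1.468, -0.607]
ft_force: [0.8, -0.2, -3.4]
grip_width: 0.706
t 27.80 pos [0.4677 0.3364 0.2239] jaw -45.24 tilt [-1.     0.015  0.007] F [ 0.8 -0.2 -3.4] grip 0.706
travel [ 0.0012 -0.4267  0.4922] twist -0.004
```

```bash
python3 -m pendant '[{"travel":[0,-0.013,0.015],"twist":0},{"travel":[0,-0.04,0.046],"twist":0},{"travel":[0,-0.074,0.085],"twist":0},{"travel":[0,-0.108,0.124],"twist":0},{"travel":[0,-0.142,0.163],"twist":0},{"travel":[0,-0.176,0.202],"twist":0},{"travel":[0,-0.21,0.242],"twist":0},{"travel":[0,-0.244,0.281],"twist":0},{"travel":[0,-0.278,0.32],"twist":0},{"travel":[0,-0.31,0.357],"twist":0}]' 
python3 -c "
from h import *
go(.5115,-.3135,.22,-45)"
```

```text
time: 29.05
position: [0.4982, -0.1371, 0.2208]
tool_rot: [0.625, 1.47, -0.608]
ft_force: [1.0, -0.1, -2.5]
grip_width: 0.71
t 29.05 pos [ 0.4982 -0.1371  0.2208] jaw -45.25 tilt [-1.     0.014  0.006] F [ 1.  -0.1 -2.5] grip 0.710
travel [ 0.     -0.1148  0.1346] twist -0.004
```

```bash
python3 -m pendant '[{"travel":[0,-0.03,0.035],"twist":0},{"travel":[0,-0.06,0.07],"twist":0},{"travel":[0,-0.088,0.103],"twist":0},{"travel":[0,-0.106,0.125],"twist":0},{"travel":[0,-0.114,0.134],"twist":0},{"travel":[0,-0.115,0.135],"twist":0},{"travel":[0,-0.115,0.135],"twist":0}]' 
python3 -c "
from h import *
go(.5115,-.3135,.05,-45)"
```

```text
time: 29.92
position: [0.5119, -0.3121, 0.2199]
tool_rot: [0.624, 1.471, -0.606]
ft_force: [-0.7, 0.4, -3.3]
grip_width: 0.707
t 29.93 pos [ 0.5119 -0.3121  0.2199] jaw -45.13 tilt [-1.     0.015  0.005] F [-0.7  0.4 -3.3] grip 0.707
travel [ 1.698e-01 -3.800e-03 -1.000e-04] twist -0.002
```

```bash
python3 -m pendant '[{"travel":[0.02,-0.001,0],"twist":0},{"travel":[0.055,-0.002,0],"twist":0},{"travel":[0.095,-0.003,0],"twist":0},{"travel":[0.13,-0.0035,0],"twist":0},{"travel":[0.155,-0.0038,0],"twist":0},{"travel":[0.165,-0.0038,0],"twist":0},{"travel":[0.169,-0.0038,0],"twist":0},{"travel":[0.169,-0.0038,0],"twist":0}]' 
python3 -c "
from h import *
go(.5115,-.3135,.0475,-45)
im=ctrl.get_image('scene'); cv2.imwrite('pics/f2.png',cv2.resize(im[180:330,80:280,::-1],None,fx=3.8,fy=3.8))"
```

```text
time: 30.92
position: [0.512, -0.3137, 0.0515]
tool_rot: [0.624, 1.47, -0.605]
ft_force: [0.0, 0.4, -2.6]
grip_width: 0.706
t 30.93 pos [ 0.512  -0.3137  0.0515] jaw -45.11 tilt [-1.     0.015  0.006] F [ 0.   0.4 -2.6] grip 0.706
travel [ 0.004  -0.0003 -0.0005] twist -0.002
```

View pics/f2.png

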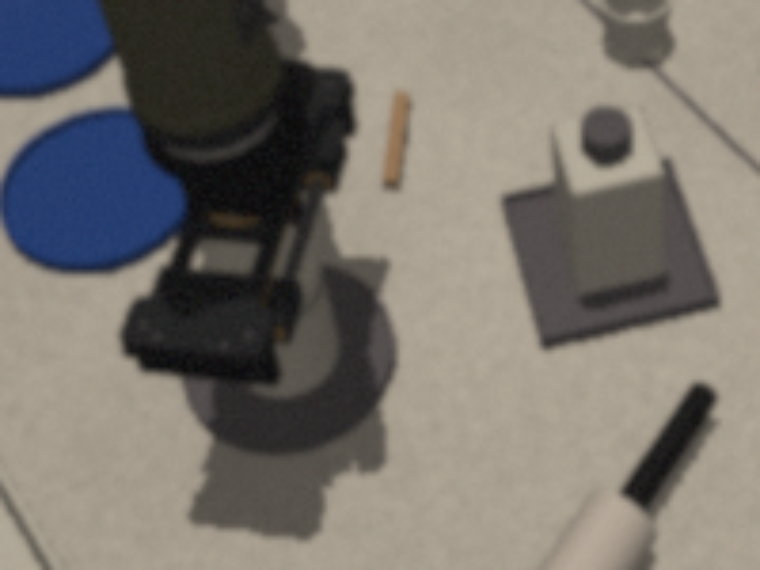

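The jar hangs a few millimetres above the grey round tray at (285,355). I lower it.

```bash
python3 -m pendant '[{"travel":[0.001,-0.0003,-0.0005],"twist":0},{"travel":[0.002,-0.0003,-0.0005],"twist":0},{"travel":[0.003,-0.0003,-0.0005],"twist":0},{"travel":[0.0037,-0.0003,-0.0005],"twist":0},{"travel":[0.0037,-0.0003,-0.0005],"twist":0}]'
```

```text
time: 31.6
position: [0.5116, -0.3137, 0.048]
tool_rot: [0.624, 1.47, -0.606]
ft_force: [0.4, -0.1, -3.5]
grip_width: 0.709
```

```bash
python3 -m pendant '[{"travel":[0.0005,0,0],"twist":0},{"travel":[0.001,0,0],"twist":0},{"travel":[0.001,0,0],"twist":0}]'
```

```text
time: 31.98
position: [0.5117, -0.3136, 0.0474]
tool_rot: [0.623, 1.47, -0.606]
ft_force: [-0.9, 1.1, 0.1]
grip_width: 0.708
```

Contact. I release, rise and clear away.

```bash
python3 -m pendant '[{"travel":[0.0003,0,0],"twist":0},{"travel":[0.0003,0,0],"twist":0},{"travel":[0.0003,0,0],"twist":0},{"travel":[0.0003,0,0],"twist":0},{"travel":[-0.02,0.0003,0],"twist":0},{"travel":[-0.05,0.0008,0],"twist":0},{"travel":[-0.09,0.0013,0],"twist":0},{"travel":[-0.13,0.002,0],"twist":0},{"travel":[-0.16,0.0024,0],"twist":0},{"travel":[-0.17,0.0025,0],"twist":0}]' 1
python3 -c "
from h import *
go(.36,-.48,.215,-45)"
```

```text
time: 33.22
position: [0.5122, -0.3133, 0.2211]
tool_rot: [0.622, 1.465, -0.606]
ft_force: [0.2, -0.6, 0.1]
grip_width: 0.999
t 33.23 pos [ 0.5122 -0.3133  0.2211] jaw -45.11 tilt [-1.     0.016  0.012] F [ 0.2 -0.6  0.1] grip 0.999
travel [ 0.0026 -0.2256  0.0106] twist -0.002
```

```bash
python3 -m pendant '[{"travel":[0,-0.03,0],"twist":0},{"travel":[0,-0.08,0.003],"twist":0},{"travel":[0,-0.13,0.006],"twist":0},{"travel":[0,-0.18,0.008],"twist":0},{"travel":[0,-0.215,0.01],"twist":0},{"travel":[0,-0.225,0.01],"twist":0},{"travel":[0,-0.225,0.01],"twist":0}]'
python3 - <<'E'
from h import *
im=ctrl.get_image('top')[:,:,::-1].copy(); cv2.imwrite('pics/g0.png',im)
sc=ctrl.get_image('scene')[:,:,::-1].copy(); cv2.imwrite('pics/g1.png',sc)
top_in_tray(im,(.5675,-.118),(.054,.054),-22,.111,"bottle",140)
top_in_tray(im,(.5755,.1162),(.072,.045),11.2,.111,"flask",140)
top_in_tray(im,(.5116,-.3135),(.05,.05),0,.096,"jar",118)
a=cv2.resize(im[90:220,110:410],None,fx=2.6,fy=2.6);cv2.imwrite('pics/g0c.png',a)
cv2.imwrite('pics/g1c.png',cv2.resize(sc[110:320,70:390],None,fx=2.5,fy=2.5))
o=cv2.imread('pics/top0.png')
for nm,b in (("cup",(240,178,268,206)),("brush",(245,85,275,130))):
    x0,y0,x1,y1=b; print(nm,cv2.phaseCorrelate(o[y0:y1,x0:x1].max(2).astype(np.float32),im[y0:y1,x0:x1].max(2).astype(np.float32)))
E
```

```text
time: 34.1
position: [0.3603, -0.4784, 0.2173]
tool_rot: [0.623, 1.465, -0.605]
ft_force: [0.7, 0.4, 0.6]
grip_width: 0.998
bottle [array([ 568.8, -117.4]), array([52.4, 52.5]), np.float64(67.9)] circ [array([ 568.5, -117.4]), np.float64(35.2)]
flask [array([575.7, 115.7]), array([86.2, 40.8]), np.float64(11.0)] circ [array([575.7, 115.4]), np.float64(46.1)]
jar [array([ 512.2, -312.1]), array([56.3, 61.2]), np.float64(89.9)] circ [array([ 512. , -314.2]), np.float64(31.0)]
cup ((-0.009099027056796771, -0.004355231649370239), 0.9865398459964329)
brush ((-0.017421527195555342, 0.5929763158348962), 0.9819516157220911)
```

View pics/g0c.png

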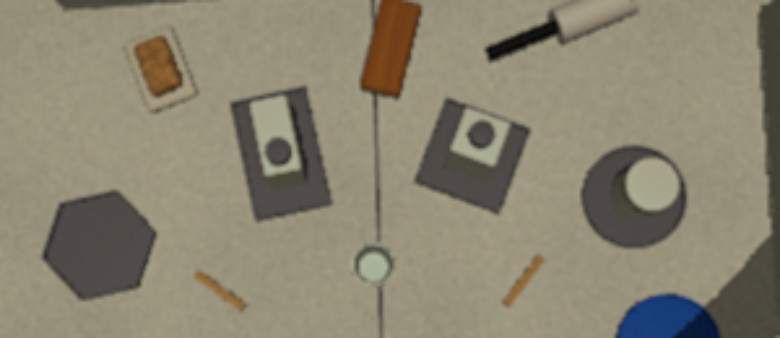

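View pics/g1c.png

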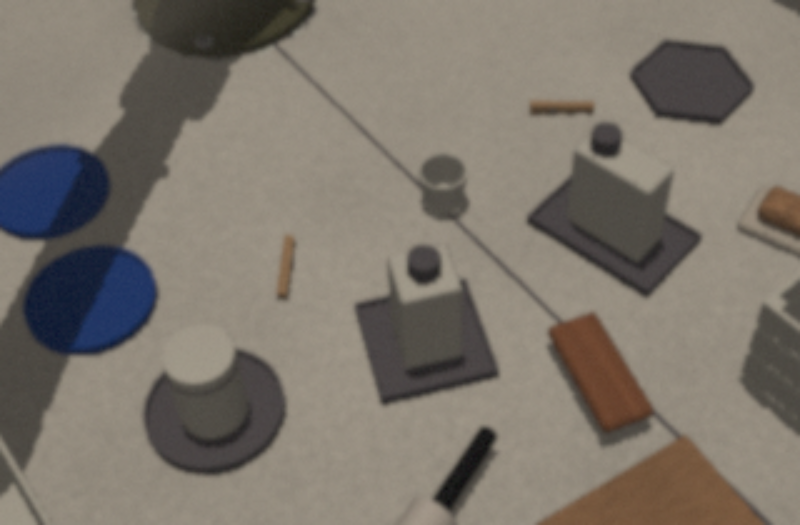

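```bash
python3 - <<'E'
import cv2,numpy as np
for f in("top0","g0"):
    i=cv2.imread(f"pics/{f}.png").astype(int)[80:132,240:280]; ys,xs=np.nonzero(i[:,:,2]-i[:,:,0]>50); print(f,xs.mean().round(2),ys.mean().round(2),len(xs))
from bench import ctrl
ctrl.close_job()
E
```

```text
top0 19.81 27.31 539
g0 19.82 27.3 545
the job is handed in; nothing more can be done
```

All three containers are on their own trays, upright and released, and I handed the job in at about 34 s. I parked the jar on the six-sided tray, moved the bottle to the square tray and the flask to the long tray, then put the jar on the round tray. Each one was lowered until it touched down before I let go.

Last checks from the top view, with the arm clear:

| Item | Offset from tray middle | Alignment |
|---|---|---|
| Square bottle | about 1.4 mm | 0.1° from square with its tray |
| Flat flask | about 0.5 mm | 0.2° from the tray's length |
| Round jar | about 1 mm | not applicable |

- **Jar reading:** the fitted circle gives about 1 mm. The bounding-box fit gave 1.5 mm because the search window clipped the lid on one side.
- **Cup and brush:** neither moved. A first image comparison suggested a 0.6-pixel shift of the brush, but its colour centroid was the same as at the start to within 0.01 pixel.
- **Six-sided tray:** empty again.
- **Tool tilt:** the tool picked up about 1° of tilt over the run. The containers look upright in both pictures, but I did not measure their tilt separately.

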